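# Lift a freshly bonded disc with the lifter onto the curing stand

### The job

The bush on the cover disc has just been bonded and must not be touched or shifted: slide the steel lifter's blade under the disc (the bench stop behind keeps it from running away) and carry disc and bush level on the lifter to the curing stand. Lower the blade between the stand's rails so that the disc is left lying level on both rails, between the side lips, then draw the lifter out and set it down flat on the bench, clear of the stand and the stop. Touch neither disc nor bush with the gripper or arm, and do not knock over the small red bottle.

Things in the scene. Friction and masses are not known exactly. Their poses are not given: they have to be found in the camera images.
- lifter: Loose sheet-steel lifter like a small plasterer's trowel, 185 x 46 x 76 mm, 0.18 kg, standing flat on its blade. Origin: blade underside, below the handle's middle; x to the free front edge, z up. Blade x = -50 to +135 mm, 46 wide, 2 thick, 1 thick at the front edge; heel has 10 mm side folds. With the disc against the lip, the disc's centre is at x = +101 mm.
- cover_disc: Loose round aluminium disc, 88 mm diameter, 6 mm thick, about 0.09 kg, lying on the bench just in front of the bench stop. Lower edge bevelled (3 mm high, 6 mm wide), so the blade can get under. Origin: centre of the underside, z up.
- bush: Loose flanged bronze bush, 40 mm diameter, 26 mm high, about 0.09 kg, standing free on the middle of the disc. Origin: centre of its underside, z up.
- bench_stop: Fixed dark steel stop, 18 mm high: two fences in a shallow V, open towards -x of its frame; x points into the V. Origin: on the bench, nominal disc centre; a disc pushed along +x ends against both fences with its centre at x = +3, y = 0 mm. Push the blade in along its +x from the open side. Fences and foot: x = +25 to +103, y within 55 mm.
- curing_stand: Fixed aluminium stand: base 150 x 150 x 8 mm with two rails along x (x = -60 to +60 mm), rubber tops at z = 32. Gap between rails 64 mm (y = -32 to 32), open down to z = 8 and at the front (-x). Side lips inside faces at y = +-52, top z = 38; rear bar at x = +60 to z = 38. Origin: centre of the base's underside, x to the rear bar, z up.
- bottle_a: Small red bottle with a white pointed cap, 25 mm diameter, 80 mm high, loose, a bystander. Origin: centre of its underside.
- handle_mid (a point): Middle of the lifter's handle (lifter frame 0, 0, 63 mm): a black bar along the lifter's x, 96 long, 20 wide, 26 high (z = 50 to 76 mm), on two thin posts. The tall grey hopper beyond it (0.25 m high, nearest corner about x = 0.43, y = -0.19 m) stands in the way of a gripper that comes low from the right.
- lip_mid (a point): Foot of the lifter's folded cross lip (lifter frame 57, 0, 2 mm); the lip is 46 wide, rises to z = 10 mm and keeps the disc from sliding back off the blade towards the handle.
Things that resemble listed ones, but are neither listed nor needed, are in the scene too. Leave any black or orange look-alike of the bush alone.

How it is judged:
By the outcome, as a careful person would: the job done as asked, in the order asked, and still so for the second after the job is handed in, with the robot touching nothing.
It also fails if it takes over 72 s, if anything falls off the work surface, if the arm or the gripper's body presses on something with over 40 N, if the wrist force passes 120 N, or if a joint passes its speed limit or range.

### The arm

A 6-joint arm with a two-finger parallel gripper is mounted at the origin on a cart in front of the work surface, level with it; the furniture and walls round the work are solid. World frame = base frame: x ahead of the robot, y to its left, z up, the work surface at z = 0. Lengths are in m, angles in degrees, forces in N, time in s.
With the tool pointing down it reaches from about 0.375 to 0.9 m from the base axis. Payload 3.1 kg.
Tool frame: the origin (TCP) lies at the very end of the fingers, on their centre line; the grasp point (between the pads) lies 19 mm behind it; z points along the fingers, y is the line along which they close (so a half turn about z gives the same grasp; the last joint's range is limited). The gripper opens to 87 mm and grips with 3 to 60 N. Pads are 19 mm wide; open, the fingers measure 117 mm over their backs; the gripper's body (75 mm by 190 mm) begins 51 mm behind the grasp point.
Start: joints at [-83.509, 30.224, 82.088, -0, 67.689, -10.227], TCP at [0.18, -0.599, 0.223] pointing down, gripper open.
Joint ranges: [-176.69, 176.69], [-43.24, 126.21], [12.49, 139.97], [-82, 262], [0, 151.66], [-163.58, 163.58]. Speed limits (degrees/s): [159.86, 159.86, 180, 180, 180, 180].

### API

Orientations are given as a 3x3 rotation matrix whose columns are the frame's x, y, z axes.
In Python, from rig import readout, viewer, ticket gives the robot as it stands.
- The arm moves only by the tool send_rows, never from a script. Its argument "moves" is a list of rows, each a list of 6 numbers: the shift along the tool's x, y, z in units of 250 mm (1.0 is 250 mm), then the turn, a rotation vector about the tool's x, y, z in units of 90 degrees (1.0 is 90 degrees). A call has 1 to 12 rows; each row is the pose to reach, as a shift and turn from the pose commanded when the call began, along the tool's axes at that moment; what a row does not reach only later rows make up. A row lasts 1/10 s, in which the tool goes at most 50 mm and 8.59 degrees, less where a joint would pass 70% of its speed; a pose out of reach is approached as far as the arm can. A call with a number of a shift or a turn outside -1 to 1 is refused whole. A call with a gripper value outside its range is refused whole. "grip" is the opening, from 0 (shut) to 1 (fully open), set as the call begins (left out, the last holds). The fingers move at their own pace and stop on an object; the grip force is fixed at half the most. Time passes only in rows, so rows that repeat a pose let the fingers close. It gives the time, the measured TCP pose, the force, the opening and the grip force at its end, in the units of the state.
- readout.read_state(): the state, without advancing time (a new reading comes with each control period).
- viewer.capture(name): name is "side" or "top" or "wrist"; returns (picture, depth): 384x512x3 uint8, red, green, blue; 384x512 float32, m along the optical axis (not along the pixel's ray), 0 where there is no reading.
- viewer.camera_info(name): a dict with "fx", "fy", "cx", "cy" (pixels), "R" (3x3) and "t" (3): a world point X has camera coordinates R X + t; the wrist camera has in their place "tool_from_camera" (4x4, takes a point from camera to tool coordinates, whose origin is the TCP and whose axes are the flange's). Camera axes: x right, y down, z forward; pixel columns grow to the right and rows downward; lengths in m; the calibration is good to about 2 mm. The wrist camera is an equidistant fisheye: a pixel r from the principal point sees the ray r / f radians off the axis. A picture is of the moment at which its call begins: read the wrist's pose just before it. camera_info takes no time and is no camera call.
- ticket.hand_in(): hands the job in; it is judged then, once.
The state is a dict: "time_s": time; "joint_positions": joint angles; "qvel": joint speeds; "tau": joint torques, N m; "position": TCP position; "tcp_rot": TCP orientation; "force": force on the tool from outside, world axes, zero at the start; "moment": the same for the moment, N m; "opening": opening from 0.0 (shut) to 1.0 (fully open); "grasp_force": force on a finger pad.
Only numpy, scipy, OpenCV 4.12 (cv2) and the standard library are available. Lean on these libraries where they do the work, as an engineer would, in place of code of your own. Each camera call takes 0.05 s, during which the arm holds its last target. There are 200 camera calls.

## Working session

There is one attempt and no reset: what is moved stays moved. The work goes in short steps, Python scripts to look and compute and a tool call to move; the robot and the scene stay as the last step left them, time stands still between calls to the robot, and variables do not carry over. Pictures are saved under pics/ and viewed, at most 12 in all, crops included, and the job is handed in when it is done.

Besides the shell and the picture viewer there is one more tool, called after "Call:" as name(argument=value, ...), one argument or row to a line, values as JSON. send_rows: Moves the arm, as the interface text tells. Shifts and turns lie within -1 to 1; 1 stands for 250 mm of shift or 90 degrees of turn. Its arguments: {"type":"object","properties":{"moves":{"type":"array"},"grip":{"type":"number"}},"required":["moves"]}

```bash
ls; mkdir -p pics; cat > h.py <<'E'
import numpy as np, cv2
from rig import readout, viewer, ticket
def grab(n):
    p,d=viewer.capture(n); return p,d,viewer.camera_info(n)
def cloud(d,i):
    v,u=np.mgrid[:d.shape[0],:d.shape[1]]
    c=np.stack([(u-i['cx'])/i['fx']*d,(v-i['cy'])/i['fy']*d,d],-1)
    return (c-np.array(i['t']))@np.array(i['R'])
def ray(u,v,i,z):
    R=np.array(i['R']);t=np.array(i['t']);o=-R.T@t
    d=R.T@np.array([(u-i['cx'])/i['fx'],(v-i['cy'])/i['fy'],1]); return o+d*(z-o[2])/d[2]
E
python3 - <<'E'
from h import *
for n in ['top','side']:
    p,d,i=grab(n); np.savez(n+'0.npz',p=p,d=d); cv2.imwrite(f'pics/{n}0.png',cv2.resize(p[...,::-1],(768,576),interpolation=cv2.INTER_CUBIC))
    R=np.array(i['R']);print(n,-R.T@np.array(i['t']),R[2],i['fx'],i['cx'],i['cy'])
E
```

```text
pics
top [0.23422592 0.08050623 1.11641981] [ 0.20128508 -0.02101195 -0.97930731] 376.4029726081069 250.02984511549784 199.27800862765537
side [-0.55532252  0.43508364  0.77511412] [ 0.78263601 -0.29371335 -0.54882907] 462.61323649537024 258.6103693952022 194.96602220269946
```

View pics/top0.png

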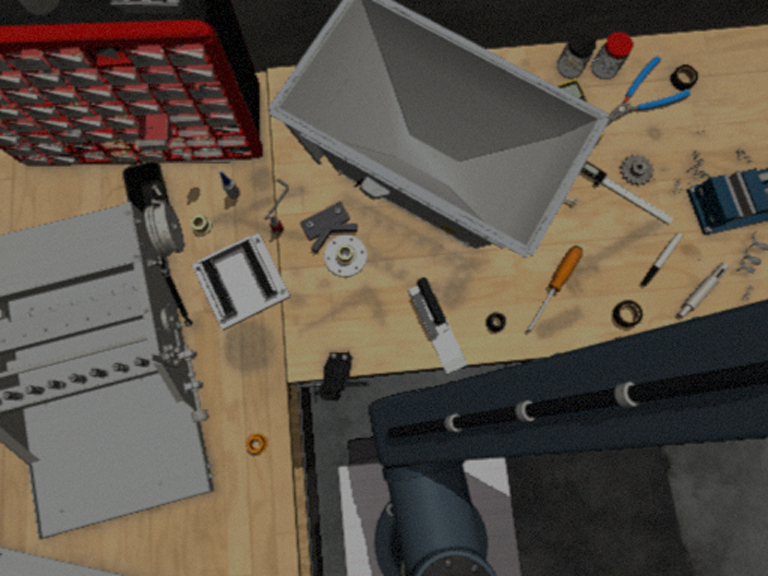

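View pics/side0.png

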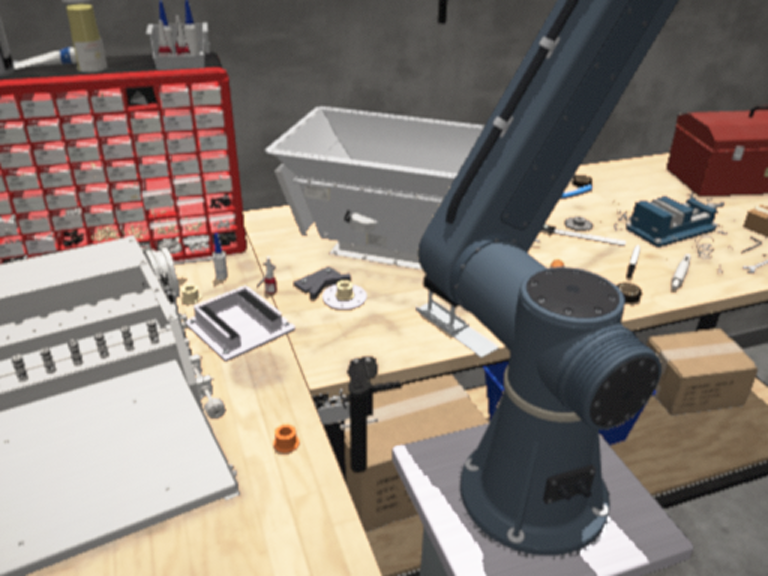

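Top view (768 px scale): lifter at (437,325) with handle at (430,300) and blade front towards (455,365); disc and bush at (346,252), stop at (325,222), stand at (241,282), red bottle at (276,226). Bush look-alikes: brass (200,224), black (495,322) and (627,315), orange (256,443). The one I want is the bush standing on the disc at (346,252). I'll check it in a close crop.

```bash
python3 - <<'E'
from h import *
z=np.load('top0.npz');p,d=z['p'],z['d'];i=viewer.camera_info('top')
c=p[135:265,120:320];cv2.imwrite('pics/c1.png',cv2.resize(c[...,::-1],(800,520),interpolation=cv2.INTER_CUBIC))
P=cloud(d,i)
for n,(u,v) in dict(bush=(230,168),disc=(240,178),stop=(212,145),stand=(160,188),bottle=(184,150),brass=(133,149),handle=(287,200),blade=(300,235),hopcorner=(352,167),stopfoot=(220,142)).items(): print(n,P[v,u].round(3), ray(u,v,i,0).round(3))
E
```

```text
bush [0.566 0.108 0.007] [0.568 0.108 0.   ]
disc [0.531 0.081 0.006] [0.533 0.081 0.   ]
stop [0.643 0.157 0.013] [0.647 0.158 0.   ]
stand [0.523 0.325 0.007] [0.525 0.326 0.   ]
bottle [0.625 0.24  0.041] [0.64  0.246 0.   ]
brass [ 0.659  0.404 -0.001] [0.658 0.404 0.   ]
handle [ 0.435 -0.045  0.078] [ 0.451 -0.055  0.   ]
blade [ 0.341 -0.08   0.002] [ 0.341 -0.081  0.   ]
hopcorner [ 0.466 -0.188  0.254] [ 0.534 -0.266  0.   ]
stopfoot [0.651 0.132 0.01 ] [0.655 0.132 0.   ]
```

View pics/c1.png

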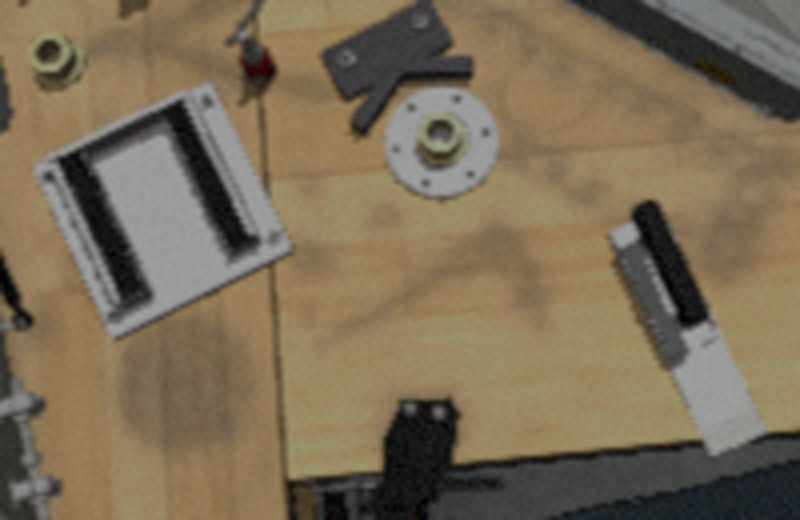

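The crop shows the bush on the disc at (440,138), with the V stop opening to the lower right and its apex at (400,72). The stand's closed rear bar is at its upper left. The lifter handle runs (645,210)→(695,320) and its blade front is near (735,445). Next I measure these coarsely and plan a raised look-over pose.

```bash
cat >> h.py <<'E'
def plan(p,yaw,R0=None,p0=None):
    """row (units) from measured pose to TCP p, tool down, tool x at yaw deg"""
    from scipy.spatial.transform import Rotation as Ro
    s=readout.read_state(); R0=np.array(s['tcp_rot']) if R0 is None else R0; p0=np.array(s['position']) if p0 is None else p0
    c,n=np.cos(np.radians(yaw)),np.sin(np.radians(yaw)); Rt=np.array([[c,n,0],[n,-c,0],[0,0,-1.]])
    return np.r_[R0.T@(np.array(p)-p0)/.25, Ro.from_matrix(R0.T@Rt).as_rotvec()/(np.pi/2)].round(4)
E
python3 - <<'E'
from h import *
z=np.load('top0.npz');p,d=z['p'],z['d'];i=viewer.camera_info('top');P=cloud(d,i)
s=readout.read_state();print(s['tcp_rot'],s['time_s'],s['opening'])
def pca(m,n):
    q=P[m][:,:2];c=q.mean(0);w,V=np.linalg.eigh(np.cov(q.T));a=V[:,1];t=(q-c)@V
    print(n,m.sum(),((q.min(0)+q.max(0))/2).round(3),c.round(4),'yaw',np.degrees(np.arctan2(a[1],a[0])).round(1),'ext',np.ptp(t,axis=0).round(3),'mid',(c+V@((t.max(0)+t.min(0))/2)).round(4))
H=P[...,2]
def box(x0,x1,y0,y1): return (P[...,0]>x0)&(P[...,0]<x1)&(P[...,1]>y0)&(P[...,1]<y1)&(d>0)
pca(box(.3,.55,-.12,.02)&(H>.06)&(H<.1),'handle')
pca(box(.45,.62,.03,.15)&(H>.02)&(H<.05),'bush')
b=box(.48,.62,.04,.16)&(p.min(-1)>115)&(H<.02);pca(b,'disc')
pca(box(.58,.68,.08,.2)&(p.max(-1)<90)&(H>.008),'stop')
pca(box(.4,.7,.22,.42)&(p.max(-1)<90)&(H>.01)&(H<.05),'rails')
i=viewer.camera_info('wrist');print(i)
for y in (-80.,0,18): print(y,plan([.42,.05,.38],y))
E
```

```text
[[ 9.57724099e-01  2.87688197e-01 -2.27835454e-04]
 [ 2.87688092e-01 -9.57722222e-01  1.92531629e-03]
 [ 3.35687695e-04 -1.90946735e-03 -9.99998121e-01]] 0.1 1.0048071799546316
handle 255 [ 0.435 -0.047] [ 0.4345 -0.0468] yaw -161.7 ext [0.021 0.095] mid [ 0.4356 -0.0477]
bush 95 [0.582 0.114] [0.5723 0.1094] yaw -170.0 ext [0.069 0.08 ] mid [0.5836 0.1098]
disc 469 [0.561 0.109] [0.5602 0.1084] yaw 72.4 ext [0.088 0.088] mid [0.5615 0.109 ]
stop 496 [0.63  0.137] [0.6271 0.1382] yaw 108.9 ext [0.073 0.114] mid [0.6284 0.1313]
rails 762 [0.555 0.325] [0.5415 0.3271] yaw 161.6 ext [0.202 0.237] mid [0.5438 0.3394]
{'fx': 297.3186396354542, 'fy': 297.3186396354542, 'cx': 256.29290694123034, 'cy': 193.31599696358, 'tool_from_camera': array([[-8.96287738e-04, -9.61402589e-01, -2.75144068e-01,
         7.54239092e-02],
       [ 9.99999528e-01, -7.58549241e-04, -6.07013308e-04,
         1.17513187e-03],
       [ 3.74873842e-04, -2.75144482e-01,  9.61402815e-01,
        -1.62422380e-01],
       [ 0.00000000e+00,  0.00000000e+00,  0.00000000e+00,
         1.00000000e+00]])}
-80.0 [ 1.6662e+00 -2.2068e+00 -6.2850e-01 -1.1000e-03  9.0000e-04  1.0747e+00]
0 [ 1.6662e+00 -2.2068e+00 -6.2850e-01 -1.2000e-03 -0.0000e+00  1.8580e-01]
18 [ 1.6662e+00 -2.2068e+00 -6.2850e-01 -1.2000e-03 -2.0000e-04 -1.4200e-02]
```

Call:
send_rows(
  moves=[
    [0,0,-0.2,0,0,-0.1],
    [0,0,-0.4,0,0,-0.19],
    [0.1,-0.1,-0.6,0,0,-0.28],
    [0.25,-0.25,-0.72,0,0,-0.37],
    [0.4,-0.35,-0.72,0,0,-0.46],
    [0.556,-0.46,-0.72,0,0,-0.55],
    [0.6,-0.6,-0.72,0,0,-0.64],
    [0.65,-0.75,-0.72,0,0,-0.7],
    [0.7,-0.9,-0.72,0,0,-0.75],
  ],
  grip=1,
)

```text
time_s: 1.0
position: [0.2828, -0.3305, 0.4021]
tcp_rot: [[0.097, 0.995, -0.0], [0.995, -0.097, 0.001], [0.001, -0.0, -1.0]]
force: [-0.3, 0.3, 0.0]
opening: 1.002
grasp_force: 0.0
```

```bash
python3 - <<'E'
from h import *
s=readout.read_state();print(s['time_s'],s['position'],np.round(s['joint_positions'],1))
for t in ([.40,-.2,.38],[.45,.10,.36]): print(plan(t,120))
E
```

```text
1.0 [ 0.28276091 -0.33048562  0.40210532] [-64.2   4.2  91.6   0.   84.3 -58.7]
[ 0.5647  0.4164  0.0888 -0.     -0.0006 -0.3949]
[ 1.7783e+00  4.9970e-01  1.6990e-01 -0.0000e+00 -6.0000e-04 -3.9490e-01]
```

Call:
send_rows(
  moves=[
    [0.2,0.06,0.02,0,0,-0.08],
    [0.4,0.12,0.05,0,0,-0.16],
    [0.6,0.2,0.08,0,0,-0.24],
    [0.8,0.27,0.1,0,0,-0.32],
    [1.0,0.35,0.1,0,0,-0.395],
    [1.0,0.35,0.1,0,0,-0.395],
  ],
)

```text
time_s: 1.6
position: [0.3953, -0.0886, 0.3771]
tcp_rot: [[-0.502, 0.865, -0.0], [0.865, 0.502, 0.002], [0.002, 0.001, -1.0]]
force: [0.3, 0.6, -0.2]
opening: 1.0
grasp_force: 0.0
```

```bash
python3 - <<'E'
from h import *
s=readout.read_state();print(s['time_s'],s['position'],np.round(s['joint_positions'],1))
for t in ([.45,.12,.33],): print(plan(t,120))
E
```

```text
1.6 [ 0.3952738  -0.08863985  0.37710237] [-28.6   2.3  97.5   0.1  80.3 -58.8]
[ 6.112e-01  6.085e-01  1.901e-01  5.000e-04 -1.300e-03  1.800e-03]
```

Call:
send_rows(
  moves=[
    [0.15,0.15,0.05,0,0,0],
    [0.3,0.3,0.1,0,0,0],
    [0.45,0.45,0.15,0,0,0],
    [0.61,0.61,0.19,0,0,0],
    [0.61,0.61,0.19,0,0,0],
    [0.61,0.61,0.19,0,0,0],
    [0.61,0.61,0.19,0,0,0],
  ],
)

```text
time_s: 2.3
position: [0.4511, 0.1152, 0.3297]
tcp_rot: [[-0.498, 0.867, -0.001], [0.867, 0.498, -0.001], [-0.0, -0.002, -1.0]]
force: [-0.1, -1.0, 0.3]
opening: 0.998
grasp_force: 0.0
```

```bash
cat >> h.py <<'E'
def wgrab(name):
    s=readout.read_state(); p,d=viewer.capture('wrist'); i=viewer.camera_info('wrist')
    T=np.eye(4);T[:3,:3]=s['tcp_rot'];T[:3,3]=s['position'];T=T@i['tool_from_camera']
    np.savez(name+'.npz',p=p,d=d,T=T); return p,d,T
def wdir(u,v):
    i=viewer.camera_info('wrist');x=(np.asarray(u,float)-i['cx'])/i['fx'];y=(np.asarray(v,float)-i['cy'])/i['fy'];r=np.hypot(x,y)+1e-12
    return np.stack([np.sin(r)*x/r,np.sin(r)*y/r,np.cos(r)],-1)
def wray(u,v,T,z):
    D=wdir(u,v)@T[:3,:3].T; return T[:3,3]+D*((z-T[2,3])/D[...,2])[...,None]
def wcloud(d,T):
    v,u=np.mgrid[:d.shape[0],:d.shape[1]];D=wdir(u,v);return (D/D[...,2:]*d[...,None])@T[:3,:3].T+T[:3,3]
def rect(p,T,x0,x1,y0,y1,z,res):
    """orthophoto of plane z: column grows with -y, row with -x"""
    from scipy.optimize import root
    i=viewer.camera_info('wrist');X,Y=np.meshgrid(np.arange(x1,x0,-res),np.arange(y1,y0,-res),indexing='ij')
    q=(np.stack([X,Y,X*0+z],-1)-T[:3,3])@T[:3,:3];r=np.hypot(q[...,0],q[...,1]);th=np.arctan2(r,q[...,2])
    return cv2.remap(p,(i['cx']+i['fx']*th*q[...,0]/r).astype('f4'),(i['cy']+i['fy']*th*q[...,1]/r).astype('f4'),cv2.INTER_CUBIC)
E
python3 - <<'E'
from h import *
p,d,T=wgrab('w1');print(T[:3,3],readout.read_state()['position'])
cv2.imwrite('pics/w1.png',cv2.resize(p[...,::-1],(768,576),interpolation=cv2.INTER_CUBIC))
E
```

```text
[0.41452128 0.17950141 0.4920844 ] [0.45127321 0.11463762 0.32995993]
```

View pics/w1.png

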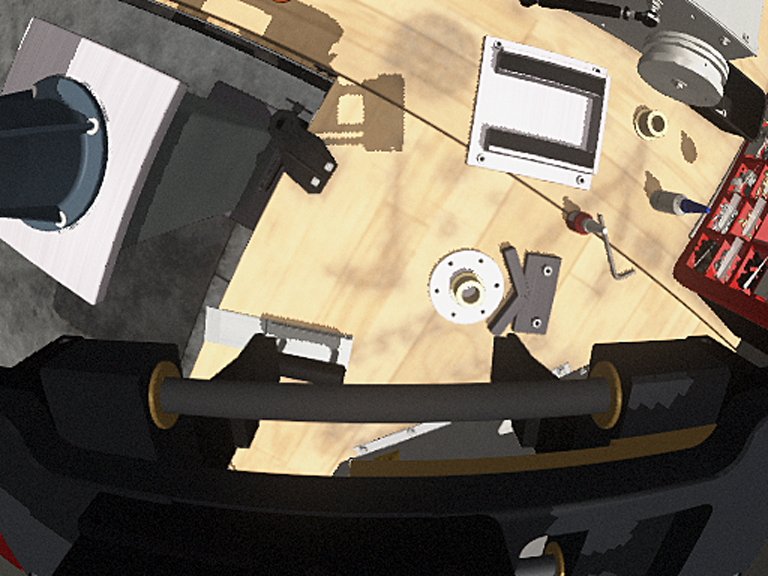

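Wrist picture w1 (768 px scale): disc and bush at (466,287), stop at (525,290) with the V's fences at (505,290), stand at (540,112) with its rear bar to the right (595,115), red bottle at (578,220). Now I measure outlines on planes.

```bash
python3 - <<'E'
from h import *
z=np.load('w1.npz');p,d,T=z['p'],z['d'],z['T']
hsv=cv2.cvtColor(p,cv2.COLOR_RGB2HSV);s,v=hsv[...,1],hsv[...,2]
def comp(m,x,y,k=3):
    m=cv2.morphologyEx(m.astype('u1'),cv2.MORPH_CLOSE,np.ones((k,k)));n,l=cv2.connectedComponents(m)
    c,_=cv2.findContours((l==l[y,x]).astype('u1'),cv2.RETR_EXTERNAL,cv2.CHAIN_APPROX_NONE);c=max(c,key=len)[:,0]
    return c
def yawof(r):
    b=cv2.boxPoints(r);return [np.degrees(np.arctan2(*(b[j+1]-b[j])[::-1])).round(2) for j in (0,1)]
sc=lambda q:(q[:,:2]*1000).astype('f4')
W=(s<45)&(v>150)
c=comp(W,296,186);q=sc(wray(c[:,0],c[:,1],T,.006));print('disc',cv2.minEnclosingCircle(q),cv2.fitEllipse(q))
c=comp(W,320,100);q=sc(wray(c[:,0],c[:,1],T,.008));r=cv2.minAreaRect(q);print('base',r,yawof(r),len(c))
P=wcloud(d,T)
K=(v<100)
hm=K&(P[...,2]>.022)&(P[...,2]<.045)&(P[...,0]>.4)&(P[...,0]<.7)&(P[...,1]>.2)&(P[...,1]<.43)
q=P[hm];r=cv2.minAreaRect(sc(q));print('rails',r,yawof(r),np.median(q[:,2]))
fm=(v<120)&(P[...,2]>.012)&(P[...,2]<.025)&(P[...,0]>.56)&(P[...,0]<.7)&(P[...,1]>.05)&(P[...,1]<.2)
r=cv2.minAreaRect(sc(P[fm]));print('fences',r,yawof(r),fm.sum())
for n,(a,b) in dict(bush=(313,194),bottle=(385,147),table=(270,130)).items(): print(n,P[b,a])
o=rect(p,T,.42,.72,.05,.45,.018,.0005);print(o.shape);cv2.imwrite('pics/o1.png',o[...,::-1])
E
```

```text
disc ((562.03759765625, 107.8260269165039), 44.18341064453125) ((562.0256958007812, 108.11157989501953), (86.38221740722656, 86.56871795654297), 72.58910369873047)
base ((533.2644653320312, 324.2799987792969), (156.05264282226562, 149.6862030029297), 21.363563537597656) [np.float32(-68.64), np.float32(21.36)] 327
rails ((557.6851806640625, 327.5645446777344), (220.1836395263672, 199.4628143310547), 1.5576499700546265) [np.float32(-88.44), np.float32(1.56)] 0.03211994815018143
fences ((612.6279296875, 129.11032104492188), (107.24729919433594, 99.67334747314453), 7.350928783416748) [np.float32(-82.65), np.float32(7.35)] 338
bush [0.56723004 0.10653444 0.00721527]
bottle [0.62407764 0.24027849 0.0310402 ]
table [ 4.48880518e-01  1.62685839e-01 -2.33261223e-05]
(600, 800, 3)
```

View pics/o1.png

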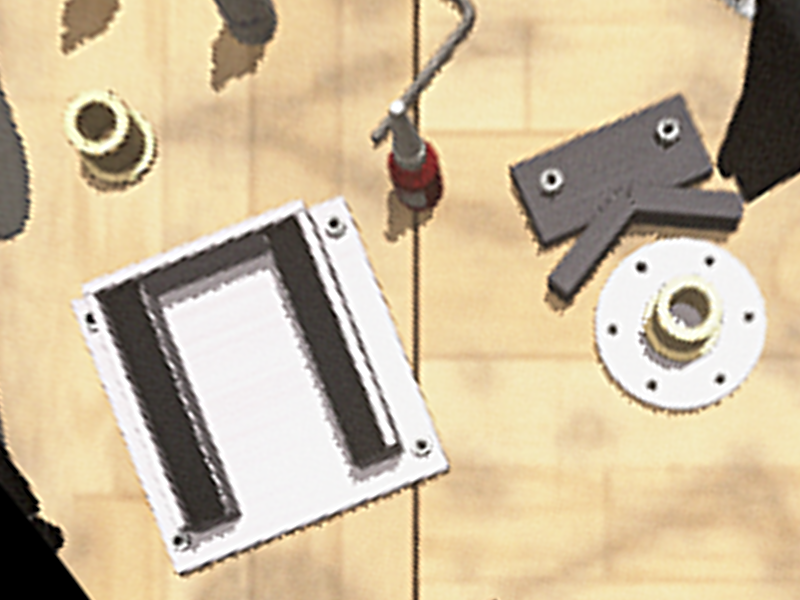

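The orthophoto (0.5 mm/px) shows the stop with its V apex near (632,222) and both fences. The disc circle is at (680,325) and the stand's base corners are at (180,572), (450,468) and (342,198), with its rear bar upper left. Next step is refining the stop and stand frames from lines.

```bash
python3 - <<'E'
from h import *
z=np.load('w1.npz');p,d,T=z['p'],z['d'],z['T']
def ortho(x0,x1,y0,y1,zz): 
    o=rect(p,T,x0,x1,y0,y1,zz,.0005); return o,cv2.cvtColor(o,cv2.COLOR_RGB2HSV)
def big(m,k=5):
    m=cv2.morphologyEx(cv2.morphologyEx(m.astype('u1'),cv2.MORPH_CLOSE,np.ones((k,k))),cv2.MORPH_OPEN,np.ones((k,k)))
    c,_=cv2.findContours(m,cv2.RETR_EXTERNAL,cv2.CHAIN_APPROX_NONE);return max(c,key=cv2.contourArea)[:,0].astype(float)
def line(c,a,b,tol=5):
    a,b=np.array(a,float),np.array(b,float);t=(b-a)/np.linalg.norm(b-a);n=np.array([-t[1],t[0]]);r=c-a
    m=(abs(r@n)<tol)&(r@t>8)&(r@t<np.linalg.norm(b-a)-8);q=c[m]
    vx,vy,x,y=cv2.fitLine(q.astype('f4'),cv2.DIST_HUBER,0,.01,.01).ravel();return np.array([x,y]),np.array([vx,vy]),m.sum(),abs((q-[x,y])@[-vy,vx]).mean()
def X(l,k): return l[0]+l[1]*np.linalg.solve(np.c_[l[1],-k[1]],k[0]-l[0])[0]
w=lambda q,x1,y1:(np.array([x1-q[1]*.0005,y1-q[0]*.0005])*1e3).round(1)
def ang(l):return np.degrees(np.arctan2(-l[1][0],-l[1][1]))%180
# stand base z=.008
o,h=ortho(.42,.72,.2,.45,.008);c=big((h[...,1]<50)&(h[...,2]>130),9)
ap=cv2.approxPolyDP(c.astype('f4')[:,None],12,True)[:,0];print('stand poly',[list(w(a,.72,.45)) for a in ap])
fl=ap[np.argmax(ap[:,1])];fr=ap[np.argmax(ap[:,0])];rr=ap[np.argmin(ap[:,1]+0*ap[:,0])]
L1=line(c,fl,fr,8);L2=line(c,fr,rr,8);print('front',ang(L1),L1[2:],'right',ang(L2),L2[2:],'corner',w(X(L1,L2),.72,.45),'len',np.linalg.norm(fl-fr)/2,np.linalg.norm(rr-fr)/2)
# stop
o,h=ortho(.55,.72,.06,.22,.018);c=big((h[...,2]<125)&(h[...,1]<90),3)
ap=cv2.approxPolyDP(c.astype('f4')[:,None],5,True)[:,0];print('stop18',[list(w(a,.72,.22)) for a in ap])
cv2.imwrite('pics/o2.png',o[...,::-1])
o,h=ortho(.55,.72,.06,.22,.010);c=big((h[...,2]<125)&(h[...,1]<90),3)
ap=cv2.approxPolyDP(c.astype('f4')[:,None],5,True)[:,0];print('stop10',[list(w(a,.72,.22)) for a in ap])
# rails
o,h=ortho(.42,.72,.2,.45,.032);m=(h[...,2]<80).astype('u1');m=cv2.morphologyEx(m,cv2.MORPH_OPEN,np.ones((7,7)))
cs,_=cv2.findContours(m,cv2.RETR_EXTERNAL,cv2.CHAIN_APPROX_NONE)
for q in cs:
    if cv2.contourArea(q)>3000: print('rail',[list(w(a[0],.72,.45)) for a in cv2.approxPolyDP(q,8,True)])
E
```

```text
stand poly [[np.float32(626.0), np.float32(280.5)], [np.float32(624.5), np.float32(306.0)], [np.float32(573.5), np.float32(419.0)], [np.float32(435.5), np.float32(366.0)], [np.float32(487.0), np.float32(228.0)]]
front 111.429825 (np.int64(261), np.float64(0.5025687147680579)) right 21.503891 (np.int64(265), np.float64(0.4800228232164062)) corner [488.1 226.3] len 147.29646 148.58415
stop18 [[np.float32(720.0), np.float32(60.5)], [np.float32(717.5), np.float32(72.5)], [np.float32(712.0), np.float32(70.0)], [np.float32(703.5), np.float32(74.5)], [np.float32(699.0), np.float32(73.5)], [np.float32(701.5), np.float32(70.0)], [np.float32(695.0), np.float32(70.0)], [np.float32(696.0), np.float32(74.0)], [np.float32(671.0), np.float32(77.5)], [np.float32(669.5), np.float32(81.0)], [np.float32(665.0), np.float32(79.5)], [np.float32(664.5), np.float32(83.0)], [np.float32(641.0), np.float32(91.0)], [np.float32(632.5), np.float32(89.5)], [np.float32(627.5), np.float32(79.5)], [np.float32(622.0), np.float32(81.0)], [np.float32(626.0), np.float32(103.5)], [np.float32(635.5), np.float32(94.0)], [np
[... 2250 characters left out ...]
)], [np.float32(712.0), np.float32(60.5)]]
rail [[np.float64(509.0), np.float64(450.0)], [np.float64(420.5), np.float64(450.0)], [np.float64(420.5), np.float64(400.5)], [np.float64(441.5), np.float64(415.0)], [np.float64(454.5), np.float64(413.5)], [np.float64(460.0), np.float64(428.0)], [np.float64(468.5), np.float64(424.5)]]
rail [[np.float64(566.0), np.float64(394.5)], [np.float64(454.0), np.float64(349.5)], [np.float64(458.5), np.float64(333.5)], [np.float64(575.0), np.float64(375.0)]]
rail [[np.float64(605.5), np.float64(302.5)], [np.float64(597.5), np.float64(314.0)], [np.float64(489.0), np.float64(271.0)], [np.float64(488.5), np.float64(262.5)], [np.float64(495.5), np.float64(255.5)]]
```

```bash
python3 - <<'E'
from h import *
z=np.load('top0.npz');P=cloud(z['d'],viewer.camera_info('top'));P=P[z['d']>0]
P=np.vstack([P.reshape(-1,3)]);P=P[(P[:,2]>.1)&(P[:,2]<.3)&(P[:,0]>.38)&(P[:,0]<.8)&(P[:,1]>-.4)&(P[:,1]<.1)]
for yaw in (198.3,):
  c,s=np.cos(np.radians(yaw)),np.sin(np.radians(yaw))
  q=(P[:,:2]-[.435,-.047])@np.array([[c,-s],[s,c]])  # lifter x,y
  for lo,hi in ((.1,.17),(.17,.23),(.23,.3)):
    m=(P[:,2]>lo)&(P[:,2]<hi); dx=np.maximum(abs(q[m,0])-.0375,0);dy=np.maximum(abs(q[m,1])-.095,0);k=np.argmin(np.hypot(dx,dy));print(lo,hi,m.sum(),np.hypot(dx,dy)[k],q[m][k],P[m][k])
print(plan([.435,-.047,.15],198.3),plan([.435,-.047,.044],198.3))
E
```

```text
0.1 0.17 5622 0.03007359076214904 [-0.05463391  0.11971538] [ 0.52446055 -0.14350619  0.14810035]
0.17 0.23 3754 0.015894248917790357 [-0.04775397  0.10714427] [ 0.51398133 -0.13373111  0.19192905]
0.23 0.3 3483 0.0 [-0.03730288  0.09463262] [ 0.50013024 -0.12513379  0.25260233]
[-5.287e-01 -3.768e-01  7.203e-01 -6.000e-04 -2.000e-04 -8.726e-01] [-5.2860e-01 -3.7650e-01  1.1443e+00 -6.0000e-04 -2.0000e-04 -8.7260e-01]
```

Call:
send_rows(
  moves=[
    [-0.13,-0.11,0.0,0,0,-0.095],
    [-0.26,-0.22,0.0,0,0,-0.19],
    [-0.39,-0.33,0.1,0,0,-0.285],
    [-0.513,-0.456,0.2,0,0,-0.38],
    [-0.513,-0.456,0.3,0,0,-0.475],
    [-0.513,-0.456,0.4,0,0,-0.57],
    [-0.513,-0.456,0.5,0,0,-0.66],
    [-0.513,-0.456,0.5,0,0,-0.75],
    [-0.513,-0.456,0.5,0,0,-0.84],
    [-0.513,-0.456,0.5,0,0,-0.87],
    [-0.513,-0.456,0.5,0,0,-0.87],
    [-0.513,-0.456,0.5,0,0,-0.87],
  ],
)

```text
time_s: 3.55
position: [0.4161, -0.0536, 0.2054]
tcp_rot: [[-0.952, -0.306, 0.001], [-0.306, 0.952, -0.0], [-0.0, -0.001, -1.0]]
force: [0.5, 0.0, -0.1]
opening: 1.0
grasp_force: 0.0
```

```bash
python3 - <<'E'
from h import *
s=readout.read_state();print(s['time_s'],s['position'],np.round(s['joint_positions'],1))
p,d,T=wgrab('w2');P=wcloud(d,T)
m=(P[...,2]>.068)&(P[...,2]<.085)&(d>0)&(P[...,0]>.3)&(P[...,0]<.5)&(abs(P[...,1]+.047)<.06)&(p.max(-1)<90)
r=cv2.minAreaRect((P[m][:,:2]*1000).astype('f4'));b=cv2.boxPoints(r);print(m.sum(),r,b.round(1).tolist())
cv2.imwrite('pics/w2.png',p[...,::-1])
print(plan([.416,-.0535,.045],198.3))
E
```

```text
3.55 [ 0.41612119 -0.05362754  0.20541243] [ -22.7   16.   111.3   -0.    52.6 -130.5]
1576 ((438.1734313964844, -48.175254821777344), (94.40450286865234, 19.097082138061523), 18.227222442626953) [[390.3999938964844, -53.900001525878906], [396.29998779296875, -72.0], [486.0, -42.5], [480.0, -24.299999237060547]]
[ 1.000e-03  3.000e-04  6.415e-01 -3.000e-04  3.000e-04 -4.700e-03]
```

View pics/w2.png

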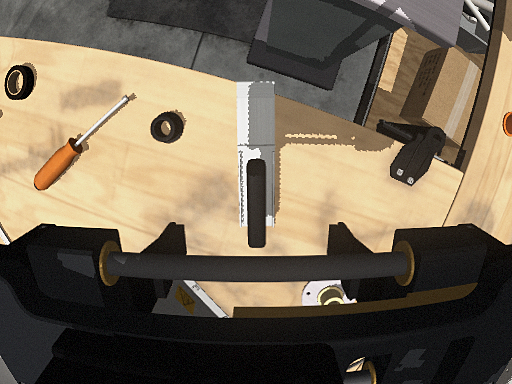

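Wrist view w2: handle at (257,203), between the fingers' line, with the blade running up to (256,85). The handle centre measures (0.438, −0.048) at yaw 198°. Descend and grip.

Call:
send_rows(
  moves=[
    [-0.01,-0.007,0.15,0,0,0],
    [-0.01,-0.007,0.3,0,0,0],
    [-0.01,-0.007,0.45,0,0,0],
    [-0.01,-0.007,0.57,0,0,0],
    [-0.01,-0.007,0.64,0,0,0],
    [-0.01,-0.007,0.64,0,0,0],
    [-0.01,-0.007,0.64,0,0,0],
  ],
)

```text
time_s: 4.3
position: [0.4194, -0.0538, 0.0452]
tcp_rot: [[-0.951, -0.309, -0.0], [-0.309, 0.951, 0.0], [0.0, 0.0, -1.0]]
force: [-0.9, 0.2, 0.2]
opening: 0.997
grasp_force: 0.0
```

Call:
send_rows(
  moves=[
    [0,0,0,0,0,0],
    [0,0,0,0,0,0],
    [0,0,0,0,0,0],
    [0,0,0,0,0,0],
    [0,0,0,0,0,0],
    [0,0,0,0,0,0],
    [0,0,0,0,0,0],
    [0,0,0,0,0,0],
    [0,0,0,0,0,0],
    [0,0,0,0,0,0],
  ],
  grip=0,
)

```text
time_s: 5.3
position: [0.4191, -0.0535, 0.045]
tcp_rot: [[-0.951, -0.31, -0.0], [-0.31, 0.951, 0.0], [0.0, 0.0, -1.0]]
force: [0.1, 0.9, 0.2]
opening: 0.23
grasp_force: 30.0
```

Call:
send_rows(
  moves=[
    [0,0,-0.08,0,0,0],
    [0,0,-0.2,0,0,0.04],
    [0,0.03,-0.34,0,0,0.12],
    [-0.01,0.08,-0.45,0,0,0.21],
    [-0.02,0.14,-0.52,0,0,0.3],
    [-0.03,0.2,-0.52,0,0,0.39],
    [-0.04,0.26,-0.52,0,0,0.48],
    [-0.05,0.32,-0.52,0,0,0.57],
    [-0.06,0.36,-0.52,0,0,0.66],
    [-0.067,0.4,-0.52,0,0,0.75],
    [-0.067,0.4,-0.52,0,0,0.84],
    [-0.067,0.4,-0.52,0,0,0.93],
  ],
)

```text
time_s: 6.5
position: [0.4033, 0.0472, 0.1747]
tcp_rot: [[-0.408, 0.913, -0.001], [0.913, 0.408, 0.0], [0.001, -0.001, -1.0]]
force: [0.2, 0.1, -2.0]
opening: 0.228
grasp_force: 30.0
```

Call:
send_rows(
  moves=[
    [0,0,0,0,0,0.09],
    [0,0,0,0,0,0.18],
    [0,0,0,0,0,0.27],
    [0,0,0,0,0,0.36],
    [0,0,0,0,0,0.45],
    [0,0,0,0,0,0.54],
    [0,0,0,0,0,0.63],
    [0,0,0,0,0,0.72],
    [0,0,0,0,0,0.81],
    [0,0,0,0,0,0.9],
    [0,0,0,0,0,0.96],
    [0,0,0,0,0,0.99],
  ],
)

```text
time_s: 7.7
position: [0.4035, 0.0468, 0.1747]
tcp_rot: [[0.906, 0.424, -0.001], [0.424, -0.906, 0.0], [-0.001, -0.001, -1.0]]
force: [-0.7, 0.9, -1.5]
opening: 0.226
grasp_force: 30.0
```

```bash
python3 - <<'E'
from h import *
s=readout.read_state();print(s['time_s'],s['position'],np.round(s['joint_positions'],1),np.degrees(np.arctan2(s['tcp_rot'][1][0],s['tcp_rot'][0][0])))
p,d,T=wgrab('w3');cv2.imwrite('pics/w3.png',p[...,::-1])
W=cv2.cvtColor(p,cv2.COLOR_RGB2HSV);P=wcloud(d,T)
R=np.array(s['tcp_rot']);q=(P-s['position'])@R  # tool frame
m=(d>0)&(q[...,2]>.02)&(q[...,2]<.055)&(q[...,0]>.02)&(q[...,0]<.17)&(abs(q[...,1])<.05)
b=q[m];print(m.sum(),b.min(0),b.max(0));
for lo in np.arange(.03,.13,.02):
    k=b[(b[:,0]>lo)&(b[:,0]<lo+.02)]; print(lo,len(k),k[:,1].min().round(4) if len(k) else '',k[:,1].max().round(4) if len(k) else '',np.median(k[:,2]) if len(k) else '')
print(plan([.404,.0476,.047],22.5))
E
```

```text
7.7 [0.40352505 0.04683696 0.17474077] [ -9.2  18.3 115.1   0.   46.6  55.7] 25.1078418232291
8937 [ 0.02000868 -0.02238383  0.03278482] [0.11475359 0.02443221 0.0456483 ]
0.03 1860 -0.0219 0.0242 0.04240892092347798
0.05 1887 -0.0221 0.0238 0.04260018310603789
0.07 1954 -0.0221 0.0243 0.042587170858334855
0.09000000000000001 1923 -0.0223 0.0242 0.04292473138312564
0.11000000000000001 426 -0.0224 0.0236 0.043462827506081485
[ 3.30e-03 -1.60e-03  5.11e-01 -4.00e-04  6.00e-04  2.87e-02]
```

View pics/w3.png

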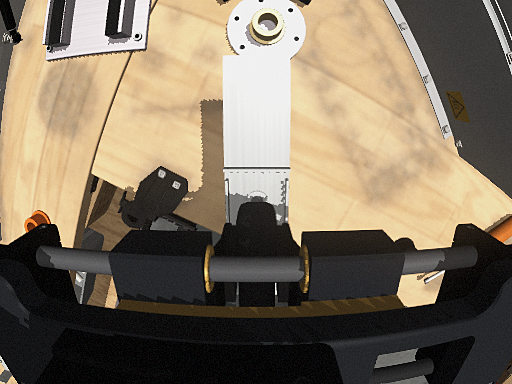

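Wrist view w3: the blade points at the disc (266,30), with its front edge at (256,56) and the lip at (256,167). In the tool frame the front edge is at 115 mm and the lip at about 37 mm. The blade is flat and level. Descend just in front of the disc.

Call:
send_rows(
  moves=[
    [0,0,0.0,0,0,0.015],
    [0.003,-0.002,0.08,0,0,0.029],
    [0.003,-0.002,0.2,0,0,0.029],
    [0.003,-0.002,0.32,0,0,0.029],
    [0.003,-0.002,0.42,0,0,0.029],
    [0.003,-0.002,0.48,0,0,0.029],
    [0.003,-0.002,0.505,0,0,0.029],
    [0.003,-0.002,0.516,0,0,0.029],
    [0.003,-0.002,0.516,0,0,0.029],
    [0.003,-0.002,0.516,0,0,0.029],
  ],
)

```text
time_s: 8.75
position: [0.4052, 0.0475, 0.0467]
tcp_rot: [[0.923, 0.385, 0.002], [0.385, -0.923, -0.0], [0.001, 0.001, -1.0]]
force: [-0.6, 0.2, -1.4]
opening: 0.228
grasp_force: 30.0
```

```bash
cat >> h.py <<'E'
def discwrist(name,zd):
    """disc centre/radius from wrist picture, top edge at world height zd; returns world and tool xy"""
    s=readout.read_state();p,d,T=wgrab(name);P=wcloud(d,T);R=np.array(s['tcp_rot']);o=np.array(s['position'])
    h=cv2.cvtColor(p,cv2.COLOR_RGB2HSV);return s,p,d,T,P,R,o,h
E
python3 - <<'E'
from h import *
s=readout.read_state();print(s['time_s'],s['position'],s['force'],np.degrees(np.arctan2(s['tcp_rot'][1][0],s['tcp_rot'][0][0])),np.array(s['tcp_rot'])[2])
p,d,T=wgrab('w4');P=wcloud(d,T);R=np.array(s['tcp_rot']);q=(P-s['position'])@R
# disc plate: world z 4..9mm, away from the blade
m=(d>0)&(P[...,2]>.0035)&(P[...,2]<.009)&(q[...,0]>.115)&(q[...,0]<.24)&(abs(q[...,1])<.07)&(p.min(-1)>150)
c,_=cv2.findContours(m.astype('u1'),cv2.RETR_EXTERNAL,cv2.CHAIN_APPROX_NONE);c=max(c,key=cv2.contourArea)[:,0]
e=wray(c[:,0],c[:,1],T,.006);t=((e-s['position'])@R)[:,:2]*1000;print(m.sum(),t.min(0),t.max(0),cv2.minEnclosingCircle(t.astype('f4')))
E
```

```text
8.75 [0.40516335 0.0474522  0.04668664] [-0.56251431  0.19001492 -1.36121975] 22.663179654373167 [ 1.36668799e-03  8.26881132e-04 -9.99998724e-01]
3079 [125.11665852 -37.05216531] [156.73151988  46.11798613] ((156.45416259765625, 4.532909393310547), 41.586097717285156)
```

Call:
send_rows(
  moves=[
    [0,0,0.004,0,0,0],
    [0.01,0,0.004,0,0,0],
    [0.025,0,0.004,0,0,0],
    [0.04,0,0.004,0,0,0],
    [0.055,0,0.004,0,0,0],
    [0.07,0,0.004,0,0,0],
    [0.085,0,0.004,0,0,0],
    [0.1,0,0.004,0,0,0],
    [0.115,0,0.004,0,0,0],
    [0.13,0,0.004,0,0,0],
    [0.145,0,0.004,0,0,0],
    [0.155,0,0.004,0,0,0],
  ],
)

```text
time_s: 10.0
position: [0.4409, 0.0625, 0.045]
tcp_rot: [[0.923, 0.385, 0.0], [0.385, -0.923, -0.0], [0.0, 0.0, -1.0]]
force: [-1.4, -0.4, -0.5]
opening: 0.228
grasp_force: 30.0
```

```bash
cat > dw.py <<'E'
from h import *; import sys
s=readout.read_state();print(s['time_s'],s['position'],np.round(s['force'],1))
p,d,T=wgrab(sys.argv[1]);z=float(sys.argv[2]);P=wcloud(d,T);R=np.array(s['tcp_rot']);q=(P-s['position'])@R
def circ(n,lo,hi,zz,k=0):
    m=(d>0)&(P[...,2]>z+lo)&(P[...,2]<z+hi)&(q[...,0]>.03)&(q[...,0]<.24)&(abs(q[...,1])<.07)&(p.min(-1)>k)
    c,_=cv2.findContours(m.astype('u1'),cv2.RETR_EXTERNAL,cv2.CHAIN_APPROX_NONE);c=max(c,key=cv2.contourArea)[:,0]
    t=((wray(c[:,0],c[:,1],T,z+zz)-s['position'])@R)[:,:2]*1000
    print(n,m.sum(),'tool xy',t.min(0).round(1),t.max(0).round(1),cv2.minEnclosingCircle(t.astype('f4')),'z',np.median(P[m][:,2]))
circ('disc',.004,.012,.006,140);circ('bush',.024,.04,.032)
cv2.imwrite('pics/%s.png'%sys.argv[1],p[...,::-1])
E
python3 dw.py w5 .001
```

```text
10.0 [0.44094686 0.06254058 0.04501386] [-1.4 -0.4 -0.5]
disc 6703 tool xy [ 94.5 -39.6] [155.3  47.2] ((137.0647735595703, 3.9106156826019287), 43.648414611816406) z 0.007487479732542268
bush 1040 tool xy [119.9 -11.3] [143.7  19.8] ((136.0338592529297, 4.166938781738281), 16.408401489257812) z 0.03280492758292662
```

Call:
send_rows(
  moves=[
    [0.01,0,0,0,0,0],
    [0.025,0,0,0,0,0],
    [0.04,0,0,0,0,0],
    [0.055,0,0,0,0,0],
    [0.07,0,0,0,0,0],
    [0.085,0,0,0,0,0],
    [0.1,0,0,0,0,0],
    [0.115,0,0,0,0,0],
    [0.13,0,0,0,0,0],
    [0.145,0,0,0,0,0],
    [0.16,0,0,0,0,0],
    [0.17,0,0,0,0,0],
  ],
)

```text
time_s: 11.25
position: [0.4795, 0.0789, 0.045]
tcp_rot: [[0.923, 0.385, -0.001], [0.385, -0.923, -0.0], [-0.001, -0.0, -1.0]]
force: [-3.6, -2.5, -0.3]
opening: 0.228
grasp_force: 30.0
```

```bash
python3 dw.py w6 .002
```

```text
11.25 [0.4795354  0.07893448 0.04502558] [-3.6 -2.5 -0.3]
disc 9780 tool xy [ 53.4 -40.5] [139.4  46.5] ((95.79631042480469, 2.8779478073120117), 43.86372375488281) z 0.008478718455045747
bush 1539 tool xy [ 80.8 -12.8] [112.9  18.8] ((96.94420623779297, 3.1764073371887207), 16.13966178894043) z 0.03384462161720683
```

View pics/w6.png

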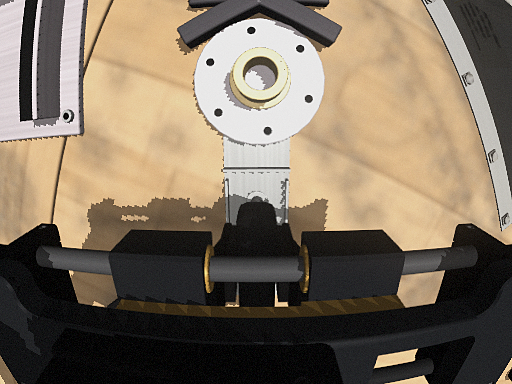

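Wrist view w6: disc (259,80) seated against both fences, bush centred at (260,77), lip at (256,168) with about 14 mm still to go. Finish the slide.

Call:
send_rows(
  moves=[
    [0.008,0,0,0,0,0],
    [0.016,0,0,0,0,0],
    [0.024,0,0,0,0,0],
    [0.032,0,0,0,0,0],
    [0.04,0,0,0,0,0],
    [0.046,0,0,0,0,0],
    [0.05,0,0,0,0,0],
  ],
)

```text
time_s: 12.0
position: [0.4915, 0.0837, 0.045]
tcp_rot: [[0.923, 0.385, 0.001], [0.385, -0.923, 0.0], [0.001, 0.0, -1.0]]
force: [-2.4, -0.6, -1.9]
opening: 0.228
grasp_force: 30.0
```

Call:
send_rows(
  moves=[
    [0.003,0,0,0,0,0],
    [0.006,0,0,0,0,0],
    [0.006,0,0,0,0,0],
  ],
)

```text
time_s: 12.3
position: [0.4935, 0.0843, 0.045]
tcp_rot: [[0.923, 0.385, 0.002], [0.385, -0.923, 0.0], [0.002, 0.001, -1.0]]
force: [-0.8, -0.6, -2.4]
opening: 0.224
grasp_force: 30.0
```

```bash
python3 dw.py w7 .002
```

```text
12.3 [0.49347901 0.08428694 0.04504698] [-0.8 -0.6 -2.4]
disc 10553 tool xy [ 37.6 -40.8] [125.  46.] ((81.20557403564453, 2.468106508255005), 43.93272399902344) z 0.008364277920483193
bush 1480 tool xy [ 65.  -12.9] [96.7 18.8] ((80.81895446777344, 2.7834300994873047), 16.104162216186523) z 0.03409248600700279
```

Call:
send_rows(
  moves=[
    [0,0,-0.004,0,0,0],
    [0,0,-0.01,0,0,0],
    [0,0,-0.02,0,0,0],
    [0,0,-0.035,0,0,0],
    [0,0,-0.055,0,0,0],
    [0,0,-0.08,0,0,0],
    [0,0,-0.105,0,0,0],
    [0,0,-0.13,0,0,0],
    [0,0,-0.15,0,0,0],
    [0,0,-0.165,0,0,0],
    [0,0,-0.17,0,0,0],
    [0,0,-0.17,0,0,0],
  ],
)

```text
time_s: 13.55
position: [0.4926, 0.0842, 0.0877]
tcp_rot: [[0.923, 0.385, 0.0], [0.385, -0.923, -0.0], [0.0, 0.0, -1.0]]
force: [-0.3, 0.9, -3.7]
opening: 0.229
grasp_force: 30.0
```

```bash
python3 dw.py w8 .0445; python3 - <<'E'
from h import *
z=np.load('top0.npz');P=cloud(z['d'],viewer.camera_info('top'));P=P[z['d']>0];P=P[(P[:,2]>.07)&(P[:,0]>.1)&(P[:,1]>.1)&(P[:,0]<.6)]
c,s=np.cos(np.radians(21.5)),np.sin(np.radians(21.5))
for b in (0,.06,.13):
  q=(P[:,:2]-[.454-b*c,.296-b*s])@np.array([[c,-s],[s,c]]);dx=np.maximum(abs(q[:,0])-.0375,0);dy=np.maximum(abs(q[:,1])-.095,0);r=np.hypot(dx,dy);k=r.argmin();print(b,r[k],P[k],q[k])
E
```

```text
13.55 [0.4925575  0.0842073  0.08773445] [-0.3  0.9 -3.7]
disc 10733 tool xy [ 37.6 -40.8] [124.3  46. ] ((81.14706420898438, 2.5330092906951904), 43.90134811401367) z 0.050695288272534805
bush 1481 tool xy [ 65.  -12.9] [96.1 18.8] ((80.90835571289062, 2.825605869293213), 16.05775260925293) z 0.07644307809234582
0 0.028758180521943455 [0.44145647 0.42407256 0.10934837] [0.03526804 0.12375818]
0.06 0.04502558668436972 [0.38512666 0.41921466 0.09626798] [0.04107736 0.13988325]
0.13 0.07303596453086056 [0.36257299 0.41732168 0.15667129] [0.08939925 0.14638793]
```

Call:
send_rows(
  moves=[
    [0,0,-0.005,0,0,0],
    [0,0,-0.02,0,0,0],
    [0,0,-0.045,0,0,0],
    [0,0,-0.075,0,0,0],
    [0,0,-0.105,0,0,0],
    [0,0,-0.135,0,0,0],
    [0,0,-0.16,0,0,0],
    [0,0,-0.18,0,0,0],
    [0,0,-0.193,0,0,0],
    [0,0,-0.2,0,0,0],
  ],
)

```text
time_s: 14.6
position: [0.4926, 0.0842, 0.1379]
tcp_rot: [[0.923, 0.385, 0.0], [0.385, -0.923, -0.0], [0.0, 0.0, -1.0]]
force: [-0.3, -1.0, -3.9]
opening: 0.224
grasp_force: 30.0
```

Call:
send_rows(
  moves=[
    [0.002,-0.008,0,0,0,0],
    [0.006,-0.029,0,0,0,0.001],
    [0.014,-0.063,0,0,0,0.002],
    [0.023,-0.105,0,0,0,0.003],
    [0.033,-0.152,0,0,0,0.004],
    [0.044,-0.202,0,0,0,0.006],
    [0.055,-0.253,0,0,0,0.007],
    [0.066,-0.303,0,0,0,0.009],
    [0.076,-0.349,0,0,0,0.01],
    [0.084,-0.383,0,0,0,0.011],
    [0.089,-0.408,0,0,0,0.012],
    [0.092,-0.421,0,0,0,0.0125],
  ],
)

```text
time_s: 15.8
position: [0.473, 0.1908, 0.1375]
tcp_rot: [[0.93, 0.368, -0.0], [0.368, -0.93, -0.0], [-0.0, 0.0, -1.0]]
force: [-0.1, -0.2, -4.2]
opening: 0.227
grasp_force: 30.0
```

Call:
send_rows(
  moves=[
    [0.002,-0.008,0,0,0,0],
    [0.006,-0.029,0,0,0,0],
    [0.014,-0.063,0,0,0,0],
    [0.023,-0.105,0,0,0,0],
    [0.033,-0.152,0,0,0,0],
    [0.044,-0.202,0,0,0,0],
    [0.055,-0.253,0,0,0,0],
    [0.066,-0.303,0,0,0,0],
    [0.076,-0.349,0,0,0,0],
    [0.084,-0.383,0,0,0,0],
    [0.089,-0.408,0,0,0,0],
    [0.092,-0.421,0,0,0,0],
  ],
)

```text
time_s: 17.0
position: [0.4558, 0.2972, 0.1375]
tcp_rot: [[0.93, 0.368, 0.0], [0.368, -0.93, -0.0], [0.0, 0.0, -1.0]]
force: [-0.4, 0.0, -4.1]
opening: 0.223
grasp_force: 30.0
```

```bash
python3 dw.py w9 .095; python3 - <<'E'
from h import *
print(plan([.4539,.2962,.085],21.5),plan([.4539,.2962,.061],21.5))
z=np.load('w9.npz');p,d,T=z['p'],z['d'],z['T'];P=wcloud(d,T);s=readout.read_state()
o=rect(p,T,.42,.68,.18,.46,.032,.0005);cv2.imwrite('pics/o9.png',o[...,::-1]);print(o.shape)
E
```

```text
17.0 [0.45578895 0.29715778 0.13753594] [-0.4  0.  -4.1]
disc 10840 tool xy [ 37.7 -40.7] [124.1  45.9] ((81.18641662597656, 2.4658875465393066), 43.782623291015625) z 0.10047319111072534
bush 1475 tool xy [ 65.1 -12.8] [96.1 18.8] ((80.91631317138672, 2.8555030822753906), 16.027605056762695) z 0.1261854781988381
[-8.700e-03  1.400e-03  2.101e-01 -2.000e-04 -1.000e-04  7.000e-04] [-8.700e-03  1.400e-03  3.061e-01 -2.000e-04 -1.000e-04  7.000e-04]
(521, 560, 3)
```

View pics/o9.png

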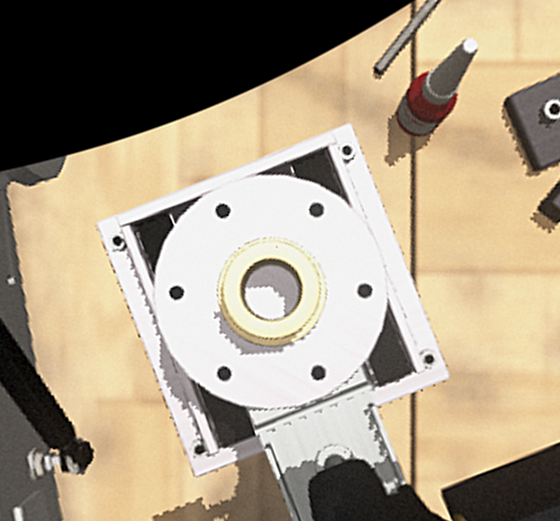

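Orthophoto o9: the disc at (270,290) hangs over the stand, within the lips. The base corners are at (98,222), (352,125), (448,378) and (195,475), giving a stand centre of (0.530, 0.323), which agrees with the first measurement. Lower.

Call:
send_rows(
  moves=[
    [-0.001,0,0.005,0,0,0],
    [-0.003,0,0.02,0,0,0],
    [-0.005,0,0.045,0,0,0],
    [-0.007,0,0.075,0,0,0],
    [-0.007,0,0.105,0,0,0],
    [-0.007,0,0.135,0,0,0],
    [-0.007,0,0.16,0,0,0],
    [-0.007,0,0.18,0,0,0],
    [-0.007,0,0.195,0,0,0],
    [-0.007,0,0.205,0,0,0],
    [-0.007,0,0.213,0,0,0],
    [-0.007,0,0.22,0,0,0],
  ],
)

```text
time_s: 18.25
position: [0.4545, 0.296, 0.0826]
tcp_rot: [[0.93, 0.367, 0.0], [0.367, -0.93, 0.0], [0.0, -0.0, -1.0]]
force: [0.2, -0.3, -3.7]
opening: 0.224
grasp_force: 30.0
```

Call:
send_rows(
  moves=[
    [0,0,0.005,0,0,0],
    [0,0,0.01,0,0,0],
    [0,0,0.015,0,0,0],
    [0,0,0.02,0,0,0],
    [0,0,0.025,0,0,0],
    [0,0,0.03,0,0,0],
    [0,0,0.035,0,0,0],
    [0,0,0.041,0,0,0],
    [0,0,0.05,0,0,0],
    [0,0,0.06,0,0,0],
    [0,0,0.072,0,0,0],
    [0,0,0.08,0,0,0],
  ],
)

```text
time_s: 19.45
position: [0.4542, 0.2959, 0.0622]
tcp_rot: [[0.93, 0.367, -0.0], [0.367, -0.93, -0.0], [-0.0, 0.0, -1.0]]
force: [-0.2, -0.1, -1.3]
opening: 0.223
grasp_force: 30.0
```

```bash
python3 dw.py w10 .032; python3 - <<'E'
from h import *
z=np.load('w10.npz');p,d,T=z['p'],z['d'],z['T'];P=wcloud(d,T);s=readout.read_state();q=(P-s['position'])@np.array(s['tcp_rot'])
r=np.hypot(q[...,0]-.081,q[...,1]-.0025);m=(r<.040)&(r>.023)&(d>0)&(P[...,2]>.03);A=np.c_[q[m][:,:2],np.ones(m.sum())];print('disc plane slope',np.linalg.lstsq(A,P[m][:,2],rcond=None)[0])
cv2.imwrite('pics/w10.png',p[...,::-1])
E
```

```text
19.45 [0.45424143 0.29585066 0.06222964] [-0.2 -0.1 -1.3]
disc 15988 tool xy [ 38.1 -41.2] [125.1  46.3] ((81.4889907836914, 2.4937691688537598), 43.91433334350586) z 0.03823698220415685
bush 1727 tool xy [ 65.3 -12.4] [96.8 18.6] ((80.94686126708984, 2.8978919982910156), 16.005142211914062) z 0.06399913142030256
disc plane slope [ 5.62903773e-05 -8.05603877e-05  3.82571379e-02]
```

View pics/w10.png

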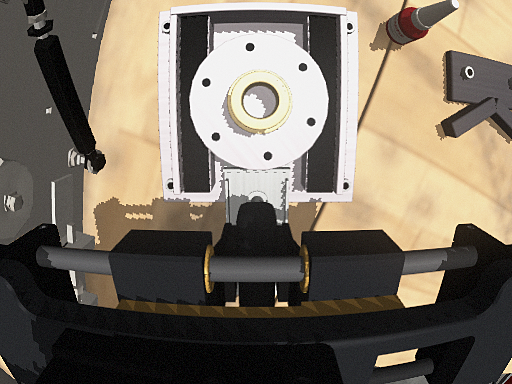

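Wrist view w10: disc (260,100) lies level on both rails at z = 38 mm, between the lips, and the bush is still centred at (261,99). The wrist force has fallen to the lifter's weight. Check that the withdrawal corridor and set-down spot are free.

```bash
python3 - <<'E'
from h import *
z=np.load('w1.npz');P=wcloud(z['d'],z['T'])
z2=np.load('top0.npz');P2=cloud(z2['d'],viewer.camera_info('top'))
for A in (P.reshape(-1,3),P2[z2['d']>0]):
  m=(A[:,0]>.24)&(A[:,0]<.42)&(A[:,1]>.05)&(A[:,1]<.38)&(A[:,2]>.01)&(A[:,2]<.3);q=A[m]
  print(m.sum(),[ (q[k:=np.abs(q[:,1]-y)<.015].min(0).round(3).tolist(),q[k].max(0).round(3).tolist()) for y in (.08,.1,.12,.14,.16,.2,.25,.3) if (np.abs(q[:,1]-y)<.015).any()])
# bench front edge
A=P2[z2['d']>0]
for y in (-.05,0,.03,.06,.1,.15,.22,.3):
  k=(abs(A[:,1]-y)<.006)&(abs(A[:,2])<.006);print(y,A[k][:,0].min().round(3),end='; ')
E
```

```text
2 [([0.314, 0.143, 0.01], [0.318, 0.143, 0.011])]
34 [([0.241, 0.071, 0.277], [0.257, 0.087, 0.299]), ([0.241, 0.085, 0.283], [0.25, 0.087, 0.295]), ([0.295, 0.136, 0.01], [0.318, 0.151, 0.013]), ([0.278, 0.148, 0.01], [0.314, 0.174, 0.013])]
-0.05 0.314; 0 0.314; 0.03 0.314; 0.06 0.08; 0.1 -0.051; 0.15 -0.046; 0.22 0.314; 0.3 -0.031;
```

Only the clamp, 13 mm high, at (0.30, 0.155) is near, and it is outside the corridor. Withdraw.

Call:
send_rows(
  moves=[
    [-0.005,0,0,0,0,0],
    [-0.02,0,0,0,0,0],
    [-0.045,0,0,0,0,0],
    [-0.085,0,0,0,0,0],
    [-0.13,0,0,0,0,0],
    [-0.18,0,0,0,0,0],
    [-0.23,0,0,0,0,0],
    [-0.29,0,0,0,0,0],
    [-0.35,0,0,0,0,0],
    [-0.41,0,0,0,0,0],
    [-0.46,0,0,0,0,0],
    [-0.5,0,0,0,0,0],
  ],
)

```text
time_s: 20.7
position: [0.3365, 0.2495, 0.0627]
tcp_rot: [[0.93, 0.367, -0.001], [0.367, -0.93, -0.0], [-0.001, -0.0, -1.0]]
force: [0.2, 0.0, -2.2]
opening: 0.228
grasp_force: 30.0
```

```bash
python3 dw.py w11 .032; python3 - <<'E'
from h import *
print(plan([.41,.02,.15],21.5),plan([.41,.02,.0455],21.5))
E
```

```text
20.7 [0.33652182 0.24946866 0.06272488] [ 0.2  0.  -2.2]
disc 73 tool xy [147.9  54.5] [152.1  58.7] ((150.03366088867188, 56.85115051269531), 2.746948719024658) z 0.038088225510311324
[-5.610e-02  9.620e-01 -3.494e-01 -0.000e+00  2.800e-03  6.000e-04] [-5.420e-02  9.621e-01  6.860e-02 -0.000e+00  2.800e-03  6.000e-04]Traceback (most recent call last):
  File "dw.py", line 9, in <module>
    circ('disc',.004,.012,.006,140);circ('bush',.024,.04,.032)
                                    ~~~~^^^^^^^^^^^^^^^^^^^^^^
  File "dw.py", line 6, in circ
    c,_=cv2.findContours(m.astype('u1'),cv2.RETR_EXTERNAL,cv2.CHAIN_APPROX_NONE);c=max(c,key=cv2.contourArea)[:,0]
                                                                                   ~~~^^^^^^^^^^^^^^^^^^^^^^^
ValueError: max() iterable argument is empty
```

Call:
send_rows(
  moves=[
    [0,0,-0.1,0,0,0],
    [0,0.05,-0.22,0,0,0],
    [0,0.15,-0.32,0,0,0],
    [0,0.27,-0.35,0,0,0],
    [0,0.39,-0.35,0,0,0],
    [0,0.51,-0.35,0,0,0],
    [0,0.63,-0.35,0,0,0],
    [-0.02,0.75,-0.35,0,0,0],
    [-0.04,0.86,-0.3,0,0,0],
    [-0.055,0.94,-0.25,0,0,0],
    [-0.055,0.962,-0.2,0,0,0],
    [-0.055,0.962,-0.2,0,0,0],
  ],
)

```text
time_s: 21.95
position: [0.4134, 0.0203, 0.1116]
tcp_rot: [[0.931, 0.365, -0.002], [0.365, -0.931, 0.0], [-0.001, -0.001, -1.0]]
force: [-0.2, 1.1, -2.3]
opening: 0.228
grasp_force: 30.0
```

```bash
python3 - <<'E'
from h import *
s=readout.read_state();print(s['time_s'],s['position'],s['force'],plan([.41,.02,.045],21.5))
E
```

```text
21.95 [0.41342724 0.02029888 0.11159011] [-0.18760244  1.12235181 -2.3023781 ] [-0.0128 -0.0036  0.2664 -0.0006  0.0009 -0.0011]
```

Call:
send_rows(
  moves=[
    [0,0,0.08,0,0,0],
    [0,0,0.16,0,0,0],
    [0,0,0.22,0,0,0],
    [0,0,0.25,0,0,0],
    [0,0,0.26,0,0,0],
    [0,0,0.264,0,0,0],
    [0,0,0.266,0,0,0],
    [0,0,0.266,0,0,0],
  ],
)

```text
time_s: 22.75
position: [0.4139, 0.0213, 0.0466]
tcp_rot: [[0.93, 0.367, 0.001], [0.367, -0.93, -0.0], [0.001, 0.001, -1.0]]
force: [-0.2, -0.9, -1.3]
opening: 0.226
grasp_force: 30.0
```

Call:
send_rows(
  moves=[
    [0,0,0.003,0,0,0],
    [0,0,0.006,0,0,0],
    [0,0,0.006,0,0,0],
    [0,0,0.006,0,0,0],
  ],
)

```text
time_s: 23.15
position: [0.4138, 0.0211, 0.0449]
tcp_rot: [[0.93, 0.367, 0.001], [0.367, -0.93, -0.0], [0.001, 0.001, -1.0]]
force: [-0.3, -1.4, 5.0]
opening: 0.228
grasp_force: 30.0
```

Call:
send_rows(
  moves=[
    [0,0,0,0,0,0],
    [0,0,0,0,0,0],
    [0,0,0,0,0,0],
    [0,0,0,0,0,0],
    [0,0,0,0,0,0],
    [0,0,0,0,0,0],
    [0,0,0,0,0,0],
    [0,0,0,0,0,0],
    [0,0,0,0,0,0],
    [0,0,0,0,0,0],
  ],
  grip=1,
)

```text
time_s: 24.15
position: [0.4135, 0.0212, 0.0445]
tcp_rot: [[0.93, 0.367, 0.0], [0.367, -0.93, -0.0], [-0.0, 0.0, -1.0]]
force: [-0.8, -1.3, -0.7]
opening: 0.982
grasp_force: 0.0
```

Call:
send_rows(
  moves=[
    [0,0,-0.05,0,0,0],
    [0,0,-0.15,0,0,0],
    [0,0,-0.3,0,0,0],
    [0,0,-0.5,0,0,0],
    [0,0,-0.7,0,0,0],
    [0,0,-0.9,0,0,0],
    [0,0,-1.0,0,0,0],
    [0,0,-1.0,0,0,0],
    [0,0,-1.0,0,0,0],
  ],
)

```text
time_s: 25.05
position: [0.413, 0.0214, 0.2945]
tcp_rot: [[0.93, 0.367, 0.0], [0.367, -0.93, -0.0], [0.0, 0.0, -1.0]]
force: [-0.1, -0.0, -0.3]
opening: 1.0
grasp_force: 0.0
```

```bash
python3 - <<'E'
from h import *
p,d,T=wgrab('w12');print(readout.read_state()['time_s'])
P=wcloud(d,T)
m=(d>0)&(P[...,2]>.0365)&(P[...,2]<.0405)&(np.hypot(P[...,0]-.531,P[...,1]-.324)<.05)&(np.hypot(P[...,0]-.531,P[...,1]-.324)>.024);print('disc pts',m.sum(),np.percentile(P[m][:,2],[5,50,95]))
cv2.imwrite('pics/w12.png',cv2.resize(p[...,::-1],(768,576),interpolation=cv2.INTER_CUBIC))
E
```

```text
25.1
disc pts 1251 [0.03698621 0.03824203 0.03964467]
```

View pics/w12.png

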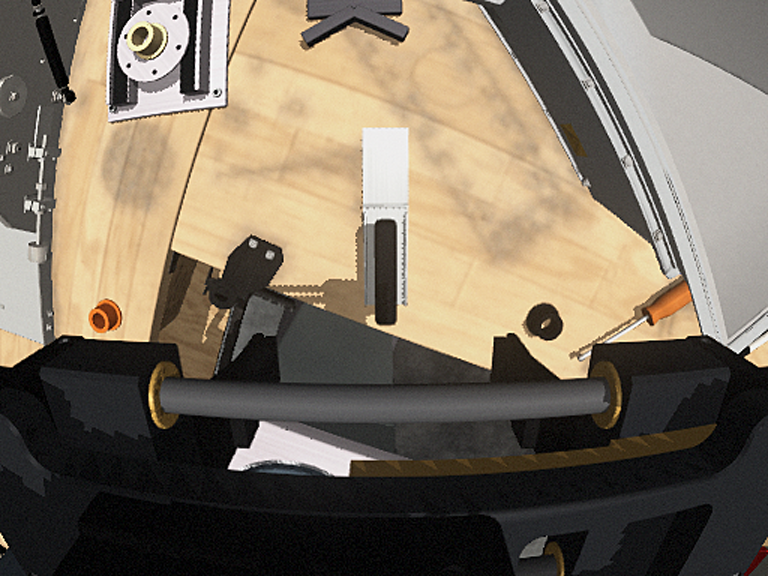

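Wrist view w12: the disc and bush (150,42) lie level on the stand's rails at z = 38 mm. The lifter stands flat on the bench at (385,225), clear of the stand and of the stop (355,20), and the gripper is clear of everything.

```bash
python3 -c "
from rig import ticket
print(ticket.hand_in())"
```

```text
the job is handed in; nothing more can be done
None
```

I handed the job in at about 25 s. The disc and bush lie level on both stand rails between the lips, and the lifter is flat on the bench, clear of the stand and the stop. Gripper and arm kept clear of disc and bush, and the red bottle was still upright when last seen, just before the lifter was withdrawn.

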